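# Wind the honing clamp open and put the scraper back in its shadow tray

### The arm

A 6-joint arm with a two-finger parallel gripper is mounted at the origin on the work surface. World frame = base frame: x ahead of the robot, y to its left, z up, the work surface at z = 0. Lengths are in m, angles in rad, forces in N, time in s.
With the tool pointing down it reaches from about 0.35 to 1 m from the base axis. Payload 7.1 kg.
Tool frame: the origin (TCP) lies on the centre line of the jaws, within the pads' length; the fingertips stand tip_reach ahead of it and the grasp point (between the pads) lies 2 mm behind it (tip_reach is the distance from the TCP to the fingertips, in m); y points along the fingers, z is the direction in which the jaws open and shut, and the axes are right-handed (so a half turn about y gives the same grasp; the last joint's range is limited). The gripper opens to 85 mm and grips with 20 to 120 N. Pads are 22 mm wide; open, the fingers measure 114 mm over their backs; the gripper's body (76 mm by 85 mm) begins 54 mm behind the grasp point. The pads swing forward as they close: fully open they stand 13 mm farther back than shut.
Start: joints at [-1.291, 0.423, 1.63, -0, 1.089, -0.019], TCP at [0.184, -0.597, 0.248] pointing down, gripper open.
Joint ranges: [-3, 3], [-0.9, 2.11], [0.09, 2.58], [-1.31, 4.45], [0.11, 2.69], [-2.54, 2.54]. Speed limits (rad/s): [2.39, 2.39, 3.01, 3.14, 3.14, 3.14].

### API

Orientations are given as a rotation vector (axis times angle).
In Python, from workcell import * gives the robot as it stands.
- The arm moves only by the shell command python3 -m handwheel 'ROWS' [FORCE]. ROWS is JSON, a list of rows, each a list of 7 numbers: the shift along the tool's x, y, z in cm, then the turn, a rotation vector about the tool's x, y, z in rad, then the gripper command: -1 is fully open, 1 is shut, values between are in proportion. In form: [[dx, dy, dz, ax, ay, az, fingers], ...]. A call has 1 to 8 rows; each row is the pose to reach, as a shift and turn from the pose commanded when the call began, along the tool's axes at that moment; what a row does not reach only later rows make up. A row lasts 1/10 s, in which the tool goes at most 50 mm and 8.59 degrees, less where a joint would pass 70% of its speed; a pose out of reach is approached as far as the arm can. A call with a gripper value outside its range is refused whole. The fingers move at their own pace and stop on an object; FORCE is the grip in N (left out, the last holds). Time passes only in rows, so rows that repeat a pose let the fingers close. It gives the time, the measured TCP pose, the force and the opening at its end, in the units of the state.
- observe(): the state, without advancing time (a new reading comes with each control period).
- get_image(name): name is "scene" or "top" or "wrist"; returns the picture (400x640x3 uint8, red, green, blue); there is no depth.
- camera_params(name): a dict with "vertical_fov" (degrees; the focal length in pixels is half the picture's height over the tangent of half this angle, whatever the lens; pixels are square), "cx", "cy" (the principal point, pixels), "camera_from_world" (4x4, takes a point from world to camera coordinates). Camera axes: x right, y down, z forward; pixel columns grow to the right and rows downward; lengths in m; the calibration is good to about 2 mm. The wrist camera is an equidistant fisheye: a pixel r from the principal point sees the ray r / f radians off the axis. A picture is of the moment at which its call begins: read the wrist's pose just before it. camera_params takes no time and is no camera call; for the wrist camera it gives the pose at the moment of the call.
- hand_in(): hands the job in, once; it reports no verdict.
The state is a dict: "t": time; "joint_positions": joint angles; "dq": joint speeds; "joint_efforts": joint torques, N m; "ee_pos": TCP position; "tool_rot": TCP orientation; "ft_force": force on the tool from outside, world axes, zero at the start; "ft_torque": the same for the moment, N m; "width": opening from 0.0 (shut) to 1.0 (fully open).
Only numpy, scipy, OpenCV 4.12 (cv2) and the standard library are available. Lean on these libraries where they do the work, as an engineer would, in place of code of your own. Each camera call takes 0.05 s, during which the arm holds its last target.

### The job

The scraper on the honing machine has been sharpened. Turn the tilted handwheel clockwise by its crank handle, more than a full turn, until it comes to its stop and the clamp jaw is wound fully back; only then lift the scraper out and lay it, without dropping it, flat in its own cut-out in the shadow tray. Leave the clamp open, and leave the file, the tin, the tub and the carton where they are.

Things in the scene. Friction and masses are not known exactly. Their poses are not given: they have to be found in the camera images.
- machine: Honing machine, fixed, 250 x 350 mm, deck 50 mm above the table. Origin on the table under its middle; it reaches from x -120 to 130 and y -175 to 175 mm. x points from its front (robot side) to its back, z up. The aluminium half at its -y side is the clamp bed, the grey half at +y carries the handwheel with a work light over it.
- head: Fixed gear housing under the handwheel; it does not turn. Origin: centre of the wheel (machine x 0, y 90, z 135 mm). Its z is the wheel's axis, pointing out of the wheel's face and leaning 30 degrees from vertical towards the clamp bed (machine -y); its x is the machine's x; its y points up the slope.
- wheel (a joint): Turn (rad) of the dark steel handwheel, 140 mm across. Grows clockwise seen facing the wheel from the handle's side (right-handed about minus head z). Starts at 0 to 1.2; the far stop, clamp fully open, is at 7.8. Stiff: about 4 N at the handle, and stays where it is left. Gears draw the jaw back 5.8 mm per rad; the jaw itself cannot be pushed by hand.
- crank_handle (a point): Point on the axis of the crank handle: a black round sleeve, 22 mm across, 55 mm long, parallel to the wheel's axis and 55 mm from it, spinning freely on its pin. It runs from 9 to 64 mm out of the wheel's plane (along head z); the point lies 45 mm out. Its axes spin: use the position only.
- jaw_edge (a point): Middle of the front lower edge of the steel clamp jaw, 8 mm above the bed (jaw 50 mm wide, 22 mm high over the bed). At the start it covers 18 to 25 mm of the blade from above; wound fully open, it stands 20 mm behind the blade's edge.
- scraper: Hand scraper, 170 mm long, about 140 g: wooden handle 115 long x 24 wide x 20 mm high (x -85 to 30 mm) and steel blade 55 long x 60 wide x 5 mm thick (x 30 to 85 mm). Origin on the underside, halfway along; x towards the blade, z up. At first it lies flat on the clamp bed along the machine's x, blade under the jaw.
- scraper_grip (a point): Good place to pinch the scraper's handle across its 24 mm width: on the centre line, 5 mm handle-side of its origin, 10 mm above the underside, close to the centre of mass.
- scraper_edge (a point): Middle of the blade's far edge, 85 mm ahead of the scraper's origin, 2.5 mm above its underside.
- tray: Fixed shadow tray, 220 x 210 x 14 mm: black foam, white-bottomed cut-outs 10 mm deep. Origin on the table under its middle. The scraper's T-shaped cut-out (a cross with its finger notch) runs along x at y -38 mm, blade part (68 mm wide) at +x, 4 mm play all round. The notch crosses the handle part (x -30 to 20 mm, 62 mm either side, same depth). A file lies in the straight cut-out at y 66 mm.
- pocket (a point): Where the scraper's origin belongs: on the white floor of its cut-out, 4 mm above the table. Axes as the tray's: x is where the blade must point.
- pocket_edge (a point): Where the scraper_edge point belongs, 85 mm from pocket along the tray's x.
- file: Bystander: flat file, 150 x 22 x 14 mm, in the tray's straight cut-out. Leave it.
- tin: Bystander: closed tin, 48 mm across, 30 mm high, on the machine's deck in front of the wheel. Leave it.
- tub: Bystander: white tub, 90 mm across, 75 mm high, at the left.
- carton: Bystander: carton, 120 x 90 x 60 mm, at the right.
- nest (a point): Where the scraper's origin lies while clamped: on the bed, at machine x -20, y -105, z 50 mm. The bed is flat but for 10 mm high fences beside the blade (32 to 58 mm ahead of this point, inner faces 33 mm either side) and a 10 mm high stop at the handle's end (88 mm behind).
- light_bar (a point): Middle of the underside of the work light bar (110 x 26 mm, along the machine x) over the upper side of the wheel, on a 14 mm post at the back outer corner (machine x 115, y 163 mm). A tool pointing straight down at the crank strikes it where the crank is high; a tool along the axis of the wheel has 80 mm from its centre line to the bar.
Things that resemble listed ones, but are neither listed nor needed, are in the scene too. Several things have the shape of the scraper; the one meant has the colours described above.

How it is judged:
By the outcome, as a careful person would: the job done as asked, in the order asked, and still so for the second after the job is handed in, with the robot touching nothing.
It also fails if it takes over 72 s, if anything falls off the work surface, if the arm or the gripper's body presses on something with over 40 N, if the wrist force passes 120 N, or if a joint passes its speed limit or range.

## Working session

There is one attempt and no reset: what is moved stays moved. The work goes in short steps, Python scripts to look and compute and a shell command to move; the robot and the scene stay as the last step left them, time stands still between calls to the robot, and variables do not carry over. Pictures are saved under pics/ and viewed, and the job is handed in when it is done.

```bash
ls; mkdir -p pics; python3 - <<'E'
from workcell import *
import cv2, numpy as np
s=observe(); print({k:(np.round(v,4).tolist() if not isinstance(v,float) else v) for k,v in s.items()})
for n in ["scene","top","wrist"]:
    p=camera_params(n); print(n,p["vertical_fov"],p["cx"],p["cy"]); print(np.round(p["camera_from_world"],4).tolist())
    cv2.imwrite(f"pics/{n}0.png",get_image(n)[:,:,::-1])
E
```

```text
pics
{'t': 0.0, 'joint_positions': [-1.291, 0.4239, 1.6307, -0.0, 1.0886, -0.019], 'dq': [-0.0006, -0.0002, -0.0004, 0.0003, 0.0, 0.0005], 'joint_efforts': [0.0016, -55.7377, -28.1736, 0.0, 0.0074, -0.0], 'ee_pos': [0.1839, -0.5968, 0.2475], 'tool_rot': [-0.3104, 2.0624, -2.0592], 'ft_force': [0.059, -0.5102, 0.263], 'ft_torque': [0.006, 0.0499, 0.0252], 'width': 0.9966787406230073}
scene 45.5115297368002 318.81002531594584 200.82505574604488
[[-0.8585, 0.5128, -0.0032, 0.393], [0.271, 0.4483, -0.8518, 0.0654], [-0.4354, -0.7322, -0.5238, 1.9342], [0.0, 0.0, 0.0, 1.0]]
top 45.30756422486474 325.7901821088578 199.3251939146504
[[-0.0015, -1.0, 0.0005, 0.0116], [-0.9963, 0.0014, -0.0858, 0.4915], [0.0858, -0.0007, -0.9963, 1.8779], [0.0, 0.0, 0.0, 1.0]]
wrist 65.70646984690485 317.860536005279 195.8841975904616
[[0.2942, -0.9557, -0.0011, -0.6244], [-0.9093, -0.2803, 0.3076, -0.0408], [-0.2943, -0.0895, -0.9515, 0.3804], [0.0, 0.0, 0.0, 1.0]]
```

View pics/scene0.png

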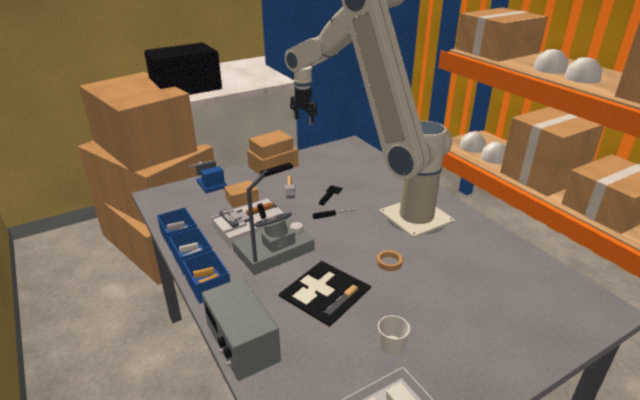

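View pics/top0.png

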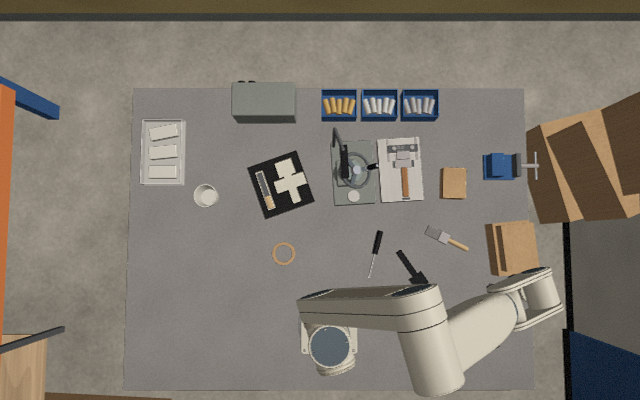

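View pics/wrist0.png

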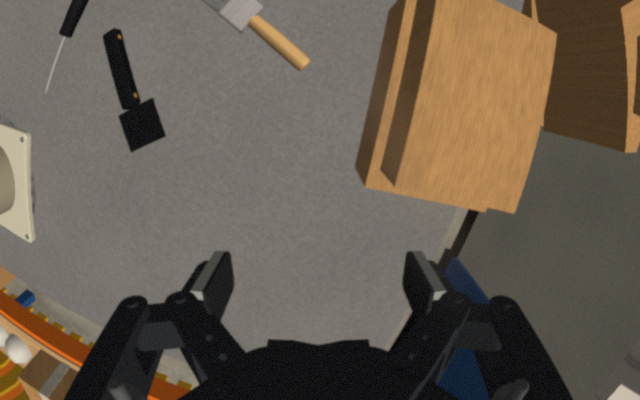

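The top view shows the machine around (378,170), with the bed at right (scraper's handle near 405,183) and the wheel at about (357,170). The tray is near (281,185) with its blade end up. I'll enlarge it.

```bash
python3 - <<'E'
import cv2
t=cv2.imread("pics/top0.png"); 
a=t[120:225,320:440]; cv2.imwrite("pics/topm.png",cv2.resize(a,None,fx=5.5,fy=5.5,interpolation=cv2.INTER_CUBIC))
a=t[140:225,240:325]; cv2.imwrite("pics/topt.png",cv2.resize(a,None,fx=7,fy=7,interpolation=cv2.INTER_CUBIC))
t=cv2.imread("pics/scene0.png")
a=t[150:330,200:380]; cv2.imwrite("pics/scm.png",cv2.resize(a,None,fx=3.3,fy=3.3,interpolation=cv2.INTER_CUBIC))
E
```

```text
(no output)
```

View pics/topm.png

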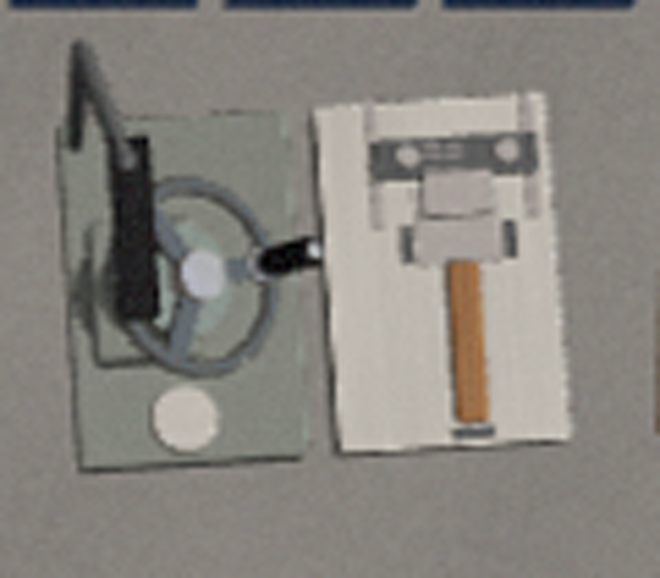

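View pics/topt.png

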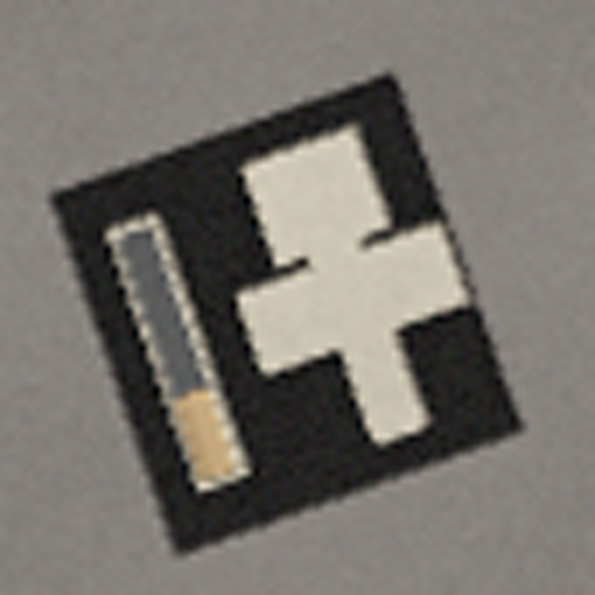

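View pics/scm.png

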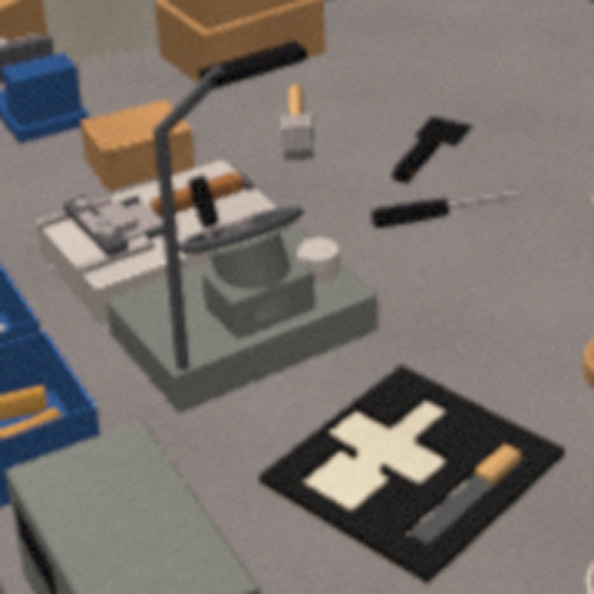

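```bash
cat > h.py <<'E'
import numpy as np, cv2, json
from scipy.optimize import least_squares
from scipy.spatial.transform import Rotation as R
from workcell import *
def proj(P,p):
    P=np.atleast_2d(P); T=p["camera_from_world"]; T=np.array(T); c=P@T[:3,:3].T+T[:3,3]
    f=200/np.tan(np.radians(p["vertical_fov"])/2)
    if p.get("fish"):
        r=np.hypot(c[:,0],c[:,1]); th=np.arctan2(r,c[:,2]); k=f*th/np.maximum(r,1e-9)
    else: k=f/c[:,2]
    return np.c_[p["cx"]+k*c[:,0],p["cy"]+k*c[:,1]]
def cam(n):
    p=dict(camera_params(n)); p["fish"]=(n=="wrist"); return p
def pose2(q,pts):  # q=x,y,yaw ; pts local
    c,s=np.cos(q[2]),np.sin(q[2]); pts=np.atleast_2d(pts)
    return np.c_[q[0]+c*pts[:,0]-s*pts[:,1], q[1]+s*pts[:,0]+c*pts[:,1], pts[:,2]]
S30,C30=0.5,np.sqrt(3)/2
HY=np.array([0,C30,S30]); HZ=np.array([0,-S30,C30]); HX=np.array([1.,0,0]); HC=np.array([0,.09,.135])
def crank(a,h=.045):  # machine frame; a angle from head x ccw about head z
    return HC+.055*(np.cos(a)*HX+np.sin(a)*HY)+h*HZ
E
python3 - <<'E'
from h import *
T,S=cam("top"),cam("scene")
zt=lambda X,o,k:np.array(o)+(np.array(X)+.5)/k-.5
mp=np.array([[.13,-.175,.05],[-.12,-.175,.05],[-.12,.175,.05],[.13,.175,.05]])
mt=zt([[545,92],[573,440],[80,470],[60,118]],(320,120),5.5)
sp=np.array([[.13,-.175,.05],[-.12,-.175,.05],[-.12,.175,.05],[.13,.175,.05]])
ms=zt([[38,220],[225,160],[377,297],[180,372]],(200,150),3.3)
f=lambda q:np.r_[(proj(pose2(q,mp),T)-mt).ravel(),(proj(pose2(q,sp),S)-ms).ravel()]
r=least_squares(f,[.6,-.1,0],loss="soft_l1"); print("mach",r.x,np.round(f(r.x).reshape(-1,2),1).tolist()); m=r.x
ft=lambda q:(proj(pose2(q,mp),T)-mt).ravel()
r=least_squares(ft,m);print("top only",r.x)
tp=np.array([[.11,-.105,.014],[-.11,-.105,.014],[-.11,.105,.014],[.11,.105,.014]])
tt=zt([[392,72],[523,430],[180,553],[52,195]],(240,140),7)
ts=zt([[262,479],[402,367],[562,452],[430,578]],(200,150),3.3) # order guess below
for order in ([0,1,2,3],):
    f=lambda q:np.r_[(proj(pose2(q,tp),T)-tt).ravel(),(proj(pose2(q,tp),S)-ts[order]).ravel()]
    r=least_squares(f,[.6,.15,.3],loss="soft_l1"); print("tray",r.x,np.round(f(r.x).reshape(-1,2),1).tolist())
tr=r.x
r=least_squares(lambda q:f(q)[:8],tr); print("top only",r.x)
ct=zt([[265,263],[317,250]],(320,120),5.5); cs=zt([[208,222],[199,182]],(200,150),3.3)
f=lambda a:np.r_[(proj(pose2(m,[crank(a[0],.012),crank(a[0],.064)]),T)-ct).ravel(),(proj(pose2(m,[crank(a[0],.012),crank(a[0],.064)]),S)-cs).ravel()]
for a0 in (-1.5,-2.5,-.5):
  r=least_squares(f,[a0]); print("crank",r.x,np.round(r.fun,1),pose2(m,crank(r.x[0])))
for n,P in dict(head=HC,nest=[-.02,-.105,.05],light=[0,.09,.2],edge=[.065,-.105,.05]).items(): print(n,pose2(m,P),proj(pose2(m,P),T))
E
```

```text
mach [ 0.59479804 -0.18924721  0.05604449] [[0.2, 0.9], [-0.2, 0.7], [-0.1, 0.4], [-0.2, 1.2], [-0.8, 0.5], [-0.7, -0.2], [0.1, -0.2], [-2.2, 1.9]]
top only [ 0.59799602 -0.18957634  0.05667559]
tray [0.55163616 0.19321479 0.35100871] [[-0.1, 0.1], [-0.0, 0.3], [-0.8, 0.9], [-0.9, 0.5], [-1.5, -0.4], [-0.9, -0.2], [0.5, -0.6], [-0.8, 0.3]]
top only [0.55348162 0.19131217 0.34907851]
crank [-1.39141657] [ 1.   0.4 -0.3  0.5  0.   0.5 -1.5 -1.1] [[ 0.60343994 -0.16809706  0.14691239]]
crank [-1.39141654] [ 1.   0.4 -0.3  0.5  0.   0.5 -1.5 -1.1] [[ 0.60343994 -0.16809706  0.14691239]]
crank [-1.39141665] [ 1.   0.4 -0.3  0.5  0.   0.5 -1.5 -1.1] [[ 0.60343994 -0.16809706  0.14691239]]
head [[ 0.58975667 -0.09938852  0.135     ]] [[355.228245   170.54059445]]
nest [[ 0.58071103 -0.29520266  0.05      ]] [[403.86546836 175.91782639]]
light [[ 0.58975667 -0.09938852  0.2       ]] [[356.3404952  167.91667016]]
edge [[ 0.66557757 -0.29044137  0.05      ]] [[402.32165281 154.51906734]]
```

```bash
python3 - <<'E'
import workcell; print([n for n in dir(workcell) if n[0]!='_'])
print(getattr(workcell,'tip_reach',None))
from h import *
s=observe(); M=R.from_rotvec(s["tool_rot"]).as_matrix(); print(np.round(M,3))
w=cam("wrist"); W=np.array(w["camera_from_world"]); c=-W[:3,:3].T@W[:3,3]; print("cam in tool",M.T@(c-s["ee_pos"]), "cam axes in tool cols\n",np.round(M.T@W[:3,:3].T,3))
# light bar triangulation
T,S=cam("top"),cam("scene")
zt=lambda X,o,k:np.array(o)+(np.array(X)+.5)/k-.5
m=np.array([.5965,-.1894,.0563])
bt=zt([[135,138],[140,318]],(320,120),5.5); bs=zt([[210,78],[303,50]],(200,150),3.3)
for i in range(2):
  r=least_squares(lambda P:np.r_[(proj(P,T)-bt[i]).ravel(),(proj(P,S)-bs[i]).ravel()],[.6,-.05,.25]); print(r.x,np.round(r.fun,1))
  d=r.x[:2]-m[:2]; cc,ss=np.cos(m[2]),np.sin(m[2]); P=np.array([cc*d[0]+ss*d[1],-ss*d[0]+cc*d[1],r.x[2]]); print("mach",P,"head y,z",(P-HC)@HY,(P-HC)@HZ)
E
```

```text
['Unreachable', 'camera_params', 'get_image', 'hand_in', 'observe', 'tip_reach']
0.017
[[-0.956 -0.     0.294]
 [-0.294  0.001 -0.956]
 [-0.    -1.    -0.001]]
cam in tool [-0.07812936 -0.12622803  0.00018613] cam axes in tool cols
 [[ 0.     0.951  0.308]
 [-0.    -0.308  0.951]
 [ 1.    -0.     0.   ]]
[ 0.63805314 -0.04687181  0.35783568] [-0.8  1.5 -1.6 -0.2]
mach [0.0495074  0.13996416 0.35783568] head y,z 0.1546880718234907 0.1679992746337752
[ 0.53243244 -0.05076384  0.35741214] [-0.4  0.6 -0.7 -0.1]
mach [-0.05616496  0.1420216   0.35741214] head y,z 0.15625809286585773 0.166603764862723
```

```bash
cat >> h.py <<'E'
M0=np.array([.5965,-.1894,.0563]); T0=np.array([.5525,.1922,.350])
def Rz(a): return R.from_euler('z',a).as_matrix()
def Rcrank(yaw): 
    A=Rz(yaw); return np.c_[A@HX, -(A@HZ), A@HY]
def Rdown(yaw):  # tool x along heading yaw, y down
    A=Rz(yaw); return np.c_[A[:,0],[0,0,-1],A[:,1]]
def rows_to(p,Rt,p0=None,R0=None):
    s=observe(); p0=np.array(s["ee_pos"]) if p0 is None else p0; R0=R.from_rotvec(s["tool_rot"]).as_matrix() if R0 is None else R0
    d=R0.T@(np.array(p)-p0)*100; rv=R.from_matrix(R0.T@Rt).as_rotvec(); return np.r_[d,rv]
np.set_printoptions(precision=4,suppress=True)
E
python3 - <<'E'
from h import *
Rt=Rcrank(M0[2]); p=pose2(M0,crank(-1.39,.145))[0]; print(p, rows_to(p,Rt))
p2=p+[-.12,0,.03]; print(p2, rows_to(p2,Rt))
E
```

```text
[ 0.608  -0.2182  0.2335] [-51.6836   1.4504 -23.707    0.0918  -2.8074   0.7503]
[ 0.488  -0.2182  0.2635] [-40.2154  -1.5456 -27.2433   0.0918  -2.8074   0.7503]
```

```bash
python3 -m handwheel '[[-40.2,-4,-27.2,0.092,-2.807,0.75,-1],[-40.2,-4,-27.2,0.092,-2.807,0.75,-1],[-40.2,-4,-27.2,0.092,-2.807,0.75,-1],[-40.2,-4,-27.2,0.092,-2.807,0.75,-1],[-40.2,-4,-27.2,0.092,-2.807,0.75,-1],[-40.2,-4,-27.2,0.092,-2.807,0.75,-1],[-40.2,-4,-27.2,0.092,-2.807,0.75,-1],[-40.2,-4,-27.2,0.092,-2.807,0.75,-1]]'; python3 - <<'E'
from h import *
s=observe(); print(s["joint_positions"])
Rt=Rcrank(M0[2]); p2=pose2(M0,crank(-1.39,.145))[0]+[-.12,0,.03]; print(p2, rows_to(p2,Rt))
E
```

```text
t: 0.95
ee_pos: [0.4345, -0.2848, 0.2814]
tool_rot: [-0.856, 1.221, -1.208]
ft_force: [0.3, -0.6, 0.3]
width: 0.999
[-0.7633  0.224   1.8674  0.3401  1.0622 -0.8333]
[ 0.488  -0.2182  0.2635] [-6.4836  4.1771  4.0871  0.0545 -1.6426  0.4405]
```

```bash
python3 -m handwheel '[[-6.5,4.2,4.1,0.055,-1.643,0.44,-1],[-6.5,4.2,4.1,0.055,-1.643,0.44,-1],[-6.5,4.2,4.1,0.055,-1.643,0.44,-1],[-6.5,4.2,4.1,0.055,-1.643,0.44,-1],[-6.5,4.2,4.1,0.055,-1.643,0.44,-1],[-6.5,4.2,4.1,0.055,-1.643,0.44,-1],[-6.5,4.2,4.1,0.055,-1.643,0.44,-1],[-6.5,4.2,4.1,0.055,-1.643,0.44,-1]]'; python3 - <<'E'
from h import *
s=observe(); print(s["joint_positions"])
Rt=Rcrank(M0[2]); p2=pose2(M0,crank(-1.39,.145))[0]+[-.12,0,.03]; print(p2, rows_to(p2,Rt))
E
```

```text
t: 1.75
ee_pos: [0.4876, -0.2201, 0.2628]
tool_rot: [-1.048, 0.341, -0.321]
ft_force: [0.1, -0.1, -0.6]
width: 0.997
[-0.6722  0.3795  1.7485  0.4545  1.2817 -1.9732]
[ 0.488  -0.2182  0.2635] [-0.0463  0.031   0.2049  0.0157 -0.4841  0.1299]
```

```bash
python3 - <<'E'
from h import *
w=cam("wrist"); np.save("w1.npy",w,allow_pickle=True)
cv2.imwrite("pics/wrist1.png",get_image("wrist")[:,:,::-1]); s=observe(); print(s["t"],s["ee_pos"],s["dq"])
E
```

```text
1.8 [ 0.4881 -0.2205  0.2626] [ 0.0014 -0.0236  0.0339  0.0132 -0.0731  0.2853]
```

View pics/wrist1.png

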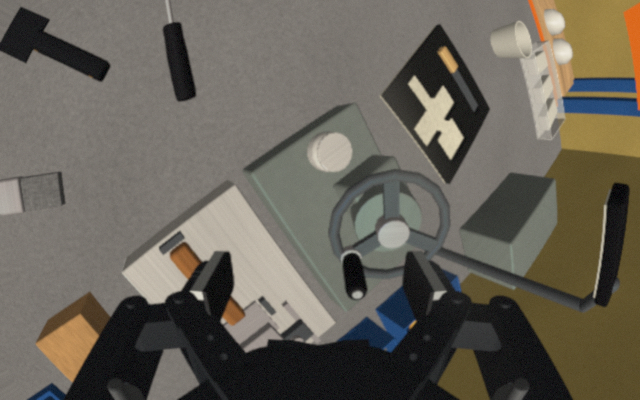

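The wrist view shows the handwheel with its hub cap at (393,233) and the crank handle from (350,257) to its tip at (357,294). The tin is at (330,151), the tray corners are near (438,25), (382,99), (449,182) and (490,108), and the scraper handle is near (195,265). Next I'll zoom in.

```bash
python3 - <<'E'
import cv2
t=cv2.imread("pics/wrist1.png")
a=t[90:340,110:370]; cv2.imwrite("pics/w1a.png",cv2.resize(a,None,fx=3,fy=2.4*1.25,interpolation=cv2.INTER_CUBIC)[:600] if 0 else cv2.resize(a,None,fx=2.4,fy=2.4,interpolation=cv2.INTER_CUBIC))
a=t[150:310,310:500]; cv2.imwrite("pics/w1b.png",cv2.resize(a,None,fx=3.5,fy=3.5,interpolation=cv2.INTER_CUBIC))
a=t[15:190,370:500]; cv2.imwrite("pics/w1c.png",cv2.resize(a,None,fx=3.4,fy=3.4,interpolation=cv2.INTER_CUBIC))
E
```

```text
(no output)
```

View pics/w1a.png

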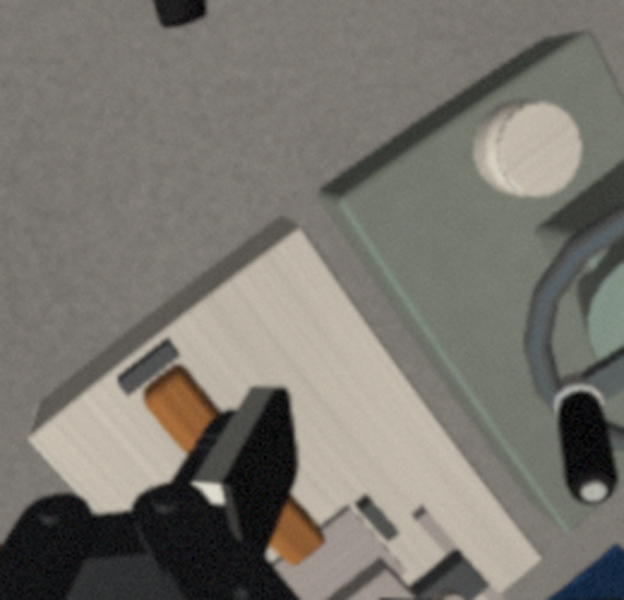

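View pics/w1b.png

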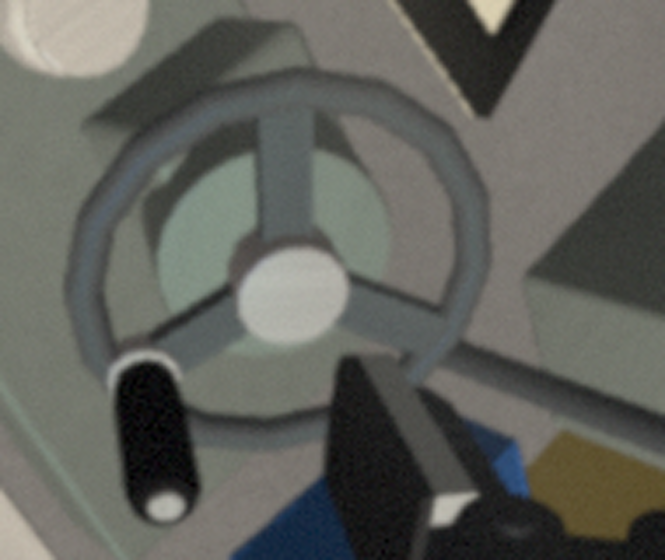

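View pics/w1c.png

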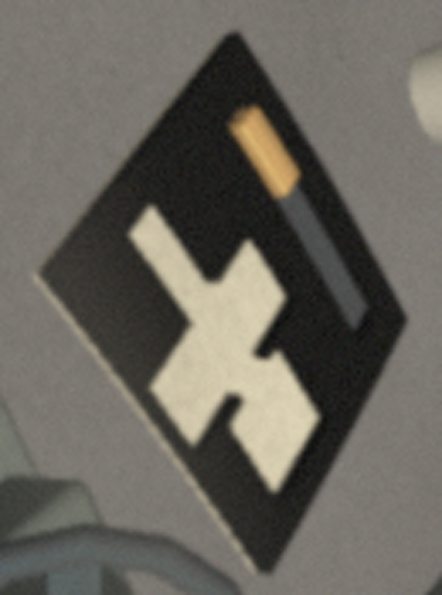

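```bash
cat > fit.py <<'E'
from h import *
T,S=cam("top"),cam("scene"); W=np.load("w1.npy",allow_pickle=True).item()
zt=lambda X,o,k:np.array(o)+(np.array(X)+.5)/k-.5
mp=np.array([[.13,-.175,.05],[-.12,-.175,.05],[-.12,.175,.05],[.13,.175,.05]])
mt=zt([[545,92],[573,440],[80,470],[60,118]],(320,120),5.5)
ms=zt([[38,220],[225,160],[377,297],[180,372]],(200,150),3.3)
mw=zt([[32,437],[583,33]],(110,90),2.4); mwp=mp[[1,2]]
rimw=zt([[85,285],[472,245],[300,88],[250,428]],(310,150),3.5)
hw=zt([[165,507],[147,372]],(310,150),3.5)
ct=zt([[265,263],[317,250]],(320,120),5.5); cs=zt([[208,222],[199,182]],(200,150),3.3)
def rim(q,r):
    a=np.linspace(0,2*np.pi,721); return proj(pose2(q,HC+r*(np.cos(a)[:,None]*HX+np.sin(a)[:,None]*HY)),W)
def fw(v):
    q=v[:3]; H=pose2(q,[crank(v[3],.064),crank(v[3],.011)])
    rr=rim(q,v[4]); rd=[np.min(np.hypot(*(rr-p).T)) for p in rimw]
    return np.r_[(proj(pose2(q,mwp),W)-mw).ravel(),(proj(H,W)-hw).ravel(),rd]
def fo(v):
    q=v[:3]; H=pose2(q,[crank(v[3],.012),crank(v[3],.064)])
    return np.r_[(proj(pose2(q,mp),T)-mt).ravel(),(proj(H,T)-ct).ravel()],np.r_[(proj(pose2(q,mp),S)-ms).ravel(),(proj(H,S)-cs).ravel()]
x0=np.r_[M0,-1.39,.065]
r=least_squares(fw,x0,loss="soft_l1"); print("wrist only",r.x,np.round(fw(r.x),1))
print("wrist-resid at M0",np.round(fw(x0),1))
r=least_squares(lambda v:np.r_[fw(v),fo(v)[0],fo(v)[1]],x0,loss="soft_l1"); print("all",r.x,np.round(fw(r.x),1))
print(pose2(r.x[:3],crank(r.x[3])))
tp=np.array([[.11,-.105,.014],[-.11,-.105,.014],[-.11,.105,.014],[.11,.105,.014]])
tt=zt([[392,72],[523,430],[180,553],[52,195]],(240,140),7)
ts=zt([[262,479],[402,367],[562,452],[430,578]],(200,150),3.3)
tw=zt([[265,573],[38,275],[235,32],[407,318]],(370,15),3.4)
fT=lambda q,c,z:(proj(pose2(q,tp),c)-z).ravel()
r=least_squares(lambda q:fT(q,W,tw),T0); print("tray wrist",r.x,np.round(r.fun,1))
r=least_squares(lambda q:np.r_[fT(q,W,tw),fT(q,T,tt),fT(q,S,ts)],T0,loss="soft_l1"); print("tray all",r.x)
E
python3 fit.py
```

```text
wrist only [ 0.5954 -0.1879  0.067  -1.4171  0.063 ] [-1.7  0.9  3.4 -3.1  0.3 -2.2 -0.3  3.6  0.4  0.1  0.1  0.5]
wrist-resid at M0 [-2.4  0.5  4.1 -1.1  0.3  0.5 -0.2  6.3  1.8  1.3  0.4  3.9]
all [ 0.5953 -0.1883  0.0632 -1.4022  0.063 ] [-2.2  0.3  3.5 -2.8  0.3 -1.5 -0.2  4.3  0.2  0.2  0.2  1. ]
[[ 0.6032 -0.1672  0.1469]]
tray wrist [0.5495 0.1873 0.3512] [ 0.3  1.   1.1 -0.4 -0.9 -0.9 -0.9  0.5]
tray all [0.5507 0.191  0.3536]
```

```bash
sed -i 's/^M0=.*/M0=np.array([.5953,-.1883,.062]); T0=np.array([.5505,.1905,.352]); A0=-1.40/' h.py
cat >> h.py <<'E'
RC=Rcrank(M0[2])@R.from_rotvec([0,.40,0]).as_matrix()
E
python3 - <<'E'
from h import *
p=pose2(M0,crank(A0,.10))[0]; print(p, rows_to(p,RC))
E
```

```text
[ 0.6051 -0.1946  0.1945] [10.3339  8.3019  3.7768 -0.0109 -0.0826  0.1306]
```

```bash
python3 -m handwheel '[[5,1,2,-0.011,-0.083,0.131,-1],[10.3,2,3.8,-0.011,-0.083,0.131,-1],[10.3,3,3.8,-0.011,-0.083,0.131,-1],[10.3,6,3.8,-0.011,-0.083,0.131,-1],[10.3,8.3,3.8,-0.011,-0.083,0.131,-1],[10.3,8.3,3.8,-0.011,-0.083,0.131,-1],[10.3,8.3,3.8,-0.011,-0.083,0.131,-1]]'; python3 - <<'E'
from h import *
s=observe(); print(s["joint_positions"])
w=cam("wrist"); np.save("w2.npy",w,allow_pickle=True)
cv2.imwrite("pics/wrist2.png",get_image("wrist")[:,:,::-1])
print(rows_to(pose2(M0,crank(A0,.10))[0],RC)); print(proj(pose2(M0,[crank(A0,.064),crank(A0,.011)]),w))
E
```

```text
t: 2.5
ee_pos: [0.6043, -0.1953, 0.1947]
tool_rot: [-1.041, 0.341, -0.163]
ft_force: [0.7, -0.6, 0.3]
width: 0.996
[-0.5201  0.6309  1.5086  0.4455  1.3323 -1.9185]
[ 0.0082  0.1571  0.067  -0.0005 -0.013   0.0039]
[[319.6016 240.433 ]
 [319.1797 208.7639]]
```

View pics/wrist2.png

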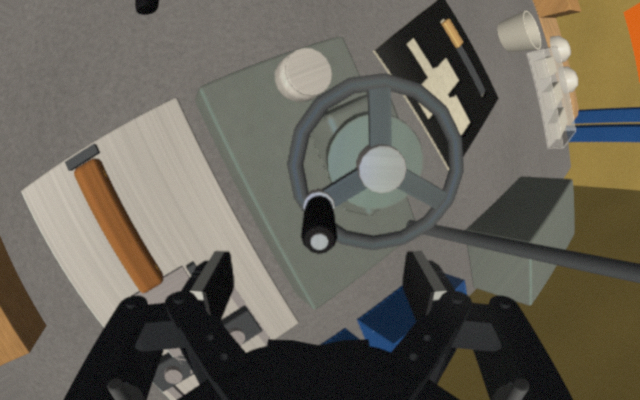

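The handle tip is at (319,240) and its ring at (319,203). The prediction for the tip was (320,240), so it lies centred between the fingers. I'll go down and grip it.

```bash
python3 -m handwheel '[[0,2,0.07,0,0,0,-1],[0,4,0.07,0,0,0,-1],[0,5.7,0.07,0,0,0,-1],[0,5.7,0.07,0,0,0,-1],[0,5.7,0.07,0,0,0,1],[0,5.7,0.07,0,0,0,1],[0,5.7,0.07,0,0,0,1],[0,5.7,0.07,0,0,0,1]]' 40; python3 - <<'E'
from h import *
s=observe(); print(s["joint_positions"],s["ft_force"])
w=cam("wrist"); 
cv2.imwrite("pics/wrist3.png",get_image("wrist")[:,:,::-1])
print(rows_to(pose2(M0,crank(A0,.044))[0],RC))
E
```

```text
t: 3.35
ee_pos: [0.6036, -0.1669, 0.1462]
tool_rot: [-1.042, 0.339, -0.164]
ft_force: [-0.8, 0.2, -1.0]
width: 0.331
[-0.4847  0.6731  1.5632  0.4717  1.2308 -1.9379] [-0.78    0.206  -0.9808]
[-0.0221  0.0164 -0.0002 -0.0004 -0.0121  0.0037]
```

View pics/wrist3.png

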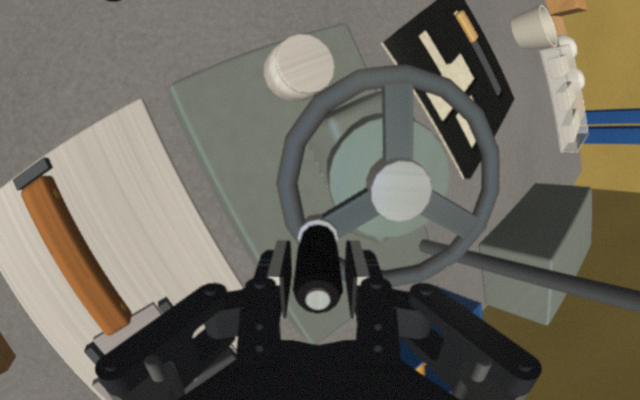

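The handle (tip at 318,298) sits between the pads, which haven't quite closed on it yet. Next I'll work out the circle in tool axes.

```bash
cat > circ.py <<'E'
import sys
from h import *
# usage: a_start step n : shifts (cm, tool axes) from a_start
a0,st,n=float(sys.argv[1]),float(sys.argv[2]),int(sys.argv[3])
s=observe(); Rt=R.from_rotvec(s["tool_rot"]).as_matrix(); A=Rz(M0[2])
for i in range(1,n+1):
    d=Rt.T@(A@(crank(a0-i*st)-crank(a0)))*100; print(i,np.round(d,2))
# measured angle
def ang(p):
    l=A.T@(np.array(p)-[M0[0],M0[1],0])-HC; return np.arctan2(l@HY,l@HX), np.hypot(l@HY,l@HX), l@HZ
print("angle,r,h",ang(s["ee_pos"]),"ft",s["ft_force"])
E
python3 circ.py -1.40 0.18 7
```

```text
1 [-0.87 -0.   -0.47]
2 [-1.81 -0.01 -0.77]
3 [-2.79 -0.01 -0.9 ]
4 [-3.78 -0.01 -0.86]
5 [-4.74 -0.02 -0.63]
6 [-5.65 -0.02 -0.24]
7 [-6.47 -0.02  0.31]
angle,r,h (np.float64(-1.3966389264815822), np.float64(0.055120337458469414), np.float64(0.04416486953110476)) ft [-1.1535 -7.7125  8.2602]
```

```bash
python3 -m handwheel '[[0,0,0,0,0,0,1],[0,0,0,0,0,0,1],[-0.87,0,-0.47,0,0,0,1],[-1.81,0,-0.77,0,0,0,1],[-2.79,0,-0.9,0,0,0,1],[-3.78,0,-0.86,0,0,0,1],[-4.74,0,-0.63,0,0,0,1],[-5.65,0,-0.24,0,0,0,1]]' 40; python3 circ.py -2.48 0.2 8
```

```text
t: 4.2
ee_pos: [0.5506, -0.1529, 0.1561]
tool_rot: [-1.043, 0.337, -0.167]
ft_force: [6.5, -2.5, 2.0]
width: 0.241
1 [-0.91 -0.01  0.62]
2 [-1.68 -0.01  1.4 ]
3 [-2.27 -0.02  2.33]
4 [-2.67 -0.02  3.35]
5 [-2.86 -0.02  4.43]
6 [-2.83 -0.02  5.53]
7 [-2.59 -0.02  6.6 ]
8 [-2.13 -0.02  7.6 ]
angle,r,h (np.float64(-2.459731511440504), np.float64(0.05459406570772153), np.float64(0.04428507476166104)) ft [ 6.5089 -2.4583  1.9758]
```

```bash
python3 -m handwheel '[[-0.91,0,0.62,0,0,0,1],[-1.68,0,1.4,0,0,0,1],[-2.27,0,2.33,0,0,0,1],[-2.67,0,3.35,0,0,0,1],[-2.86,0,4.43,0,0,0,1],[-2.83,0,5.53,0,0,0,1],[-2.59,0,6.6,0,0,0,1],[-2.13,0,7.6,0,0,0,1]]' 40; python3 circ.py -4.08 0.2 8
```

```text
t: 5.0
ee_pos: [0.5562, -0.0846, 0.1952]
tool_rot: [-1.044, 0.339, -0.163]
ft_force: [-2.2, -9.8, 2.9]
width: 0.239
1 [0.64 0.   0.89]
2 [1.45 0.   1.63]
3 [2.39 0.01 2.2 ]
4 [3.42 0.01 2.57]
5 [4.51 0.01 2.73]
6 [5.61 0.02 2.67]
7 [6.67 0.02 2.39]
8 [7.66 0.03 1.91]
angle,r,h (np.float64(2.2100241402543466), np.float64(0.05464772545257663), np.float64(0.044184835695892676)) ft [-2.1658 -9.8207  2.9496]
```

```bash
python3 -m handwheel '[[0.64,0,0.89,0,0,0,1],[1.45,0,1.63,0,0,0,1],[2.39,0,2.2,0,0,0,1],[3.42,0,2.57,0,0,0,1],[4.51,0,2.73,0,0,0,1],[5.61,0,2.67,0,0,0,1],[6.67,0,2.39,0,0,0,1],[7.66,0,1.91,0,0,0,1]]' 40; python3 circ.py -5.68 0.2 8
```

```text
t: 5.8
ee_pos: [0.6347, -0.09, 0.1893]
tool_rot: [-1.04, 0.339, -0.162]
ft_force: [-4.6, -1.6, 8.5]
width: 0.245
1 [ 0.87  0.   -0.67]
2 [ 1.59  0.   -1.5 ]
3 [ 2.13 -0.   -2.46]
4 [ 2.47 -0.   -3.5 ]
5 [ 2.6  -0.   -4.59]
6 [ 2.5  -0.01 -5.68]
7 [ 2.19 -0.01 -6.74]
8 [ 1.68 -0.01 -7.71]
angle,r,h (np.float64(0.6147161608167716), np.float64(0.055554875891603635), np.float64(0.0442053471435472)) ft [-4.6347 -1.5534  8.5218]
```

```bash
python3 -m handwheel '[[0.87,0,-0.67,0,0,0,1],[1.59,0,-1.5,0,0,0,1],[2.13,0,-2.46,0,0,0,1],[2.47,0,-3.5,0,0,0,1],[2.6,0,-4.59,0,0,0,1],[2.5,0,-5.68,0,0,0,1],[2.19,0,-6.74,0,0,0,1],[1.68,0,-7.71,0,0,0,1]]' 40; python3 circ.py -7.28 0.1 8
```

```text
t: 6.6
ee_pos: [0.6242, -0.1587, 0.1502]
tool_rot: [-1.041, 0.338, -0.165]
ft_force: [4.1, 1.0, 6.8]
width: 0.244
1 [-0.33 -0.   -0.44]
2 [-0.69 -0.01 -0.85]
3 [-1.1  -0.01 -1.22]
4 [-1.54 -0.01 -1.55]
5 [-2.02 -0.01 -1.83]
6 [-2.52 -0.02 -2.06]
7 [-3.04 -0.02 -2.24]
8 [-3.57 -0.02 -2.37]
angle,r,h (np.float64(-0.9858682848517054), np.float64(0.05548857163730425), np.float64(0.04426064639940477)) ft [4.1253 1.0148 6.7505]
```

```bash
python3 -m handwheel '[[-0.33,0,-0.44,0,0,0,1],[-0.69,0,-0.85,0,0,0,1],[-1.1,0,-1.22,0,0,0,1],[-1.54,0,-1.55,0,0,0,1],[-2.02,0,-1.83,0,0,0,1],[-2.52,0,-2.06,0,0,0,1],[-3.04,0,-2.24,0,0,0,1]]' 40; python3 circ.py -7.98 0.08 8
```

```text
t: 7.3
ee_pos: [0.5876, -0.1682, 0.146]
tool_rot: [-1.042, 0.338, -0.165]
ft_force: [4.7, -1.2, 6.1]
width: 0.243
1 [-0.43 -0.   -0.11]
2 [-0.86 -0.   -0.18]
3 [-1.3  -0.01 -0.22]
4 [-1.74 -0.01 -0.22]
5 [-2.18 -0.01 -0.19]
6 [-2.61 -0.01 -0.12]
7 [-3.04 -0.02 -0.02]
8 [-3.46 -0.02  0.12]
angle,r,h (np.float64(-1.68822998381571), np.float64(0.055039736243365056), np.float64(0.04424210910339306)) ft [ 4.6879 -1.2484  6.1248]
```

```bash
python3 -m handwheel '[[-0.43,0,-0.11,0,0,0,1],[-0.86,0,-0.18,0,0,0,1],[-1.3,0,-0.22,0,0,0,1],[-1.74,0,-0.22,0,0,0,1]]' 40; python3 circ.py -8.30 0.08 8
```

```text
t: 7.7
ee_pos: [0.5707, -0.165, 0.1485]
tool_rot: [-1.042, 0.338, -0.165]
ft_force: [4.4, -1.3, 5.4]
width: 0.242
1 [-0.44 -0.    0.03]
2 [-0.87 -0.    0.1 ]
3 [-1.3  -0.01  0.2 ]
4 [-1.72 -0.01  0.34]
5 [-2.13 -0.01  0.51]
6 [-2.52 -0.01  0.71]
7 [-2.89 -0.02  0.94]
8 [-3.25 -0.02  1.2 ]
angle,r,h (np.float64(-2.005265872774908), np.float64(0.054833075753461795), np.float64(0.04425439920026696)) ft [ 4.4136 -1.3382  5.4389]
```

```bash
python3 -m handwheel '[[-0.44,0,0.03,0,0,0,1],[-0.87,0,0.1,0,0,0,1],[-1.3,0,0.2,0,0,0,1],[-1.72,0,0.34,0,0,0,1]]' 40; python3 circ.py -8.62 0.08 8
```

```text
t: 8.1
ee_pos: [0.556, -0.1574, 0.1533]
tool_rot: [-1.043, 0.337, -0.166]
ft_force: [6.0, -2.0, 3.5]
width: 0.241
1 [-0.41 -0.    0.17]
2 [-0.8  -0.    0.37]
3 [-1.17 -0.01  0.6 ]
4 [-1.53 -0.01  0.86]
5 [-1.86 -0.01  1.15]
6 [-2.17 -0.01  1.46]
7 [-2.45 -0.02  1.8 ]
8 [-2.7  -0.02  2.16]
angle,r,h (np.float64(-2.3216898992294577), np.float64(0.0546707203075557), np.float64(0.044245767144547324)) ft [ 5.9524 -2.0055  3.5148]
```

```bash
python3 -m handwheel '[[-0.41,0,0.17,0,0,0,1],[-0.8,0,0.37,0,0,0,1],[-1.17,0,0.6,0,0,0,1]]' 40; python3 circ.py -8.86 0.08 5
```

```text
t: 8.4
ee_pos: [0.5495, -0.1517, 0.1571]
tool_rot: [-1.049, 0.333, -0.172]
ft_force: [20.6, -16.0, -22.4]
width: 0.243
1 [-0.35 -0.01  0.26]
2 [-0.69 -0.01  0.55]
3 [-0.99 -0.02  0.86]
4 [-1.28 -0.02  1.2 ]
5 [-1.53 -0.03  1.56]
angle,r,h (np.float64(-2.495001540028615), np.float64(0.054463933748804934), np.float64(0.044441443608712806)) ft [ 20.5588 -16.     -22.4015]
```

```bash
python3 -m handwheel '[[0,0,0,0,0,0,1],[0,0,0,0,0,0,1]]' 40; python3 circ.py -8.86 -0.04 2
```

```text
t: 8.6
ee_pos: [0.5496, -0.1519, 0.1569]
tool_rot: [-1.049, 0.334, -0.172]
ft_force: [15.8, -10.7, -11.8]
width: 0.242
1 [ 0.18  0.   -0.12]
2 [ 0.37  0.01 -0.23]
angle,r,h (np.float64(-2.4899199747453147), np.float64(0.054530975462057145), np.float64(0.04433609308254046)) ft [ 15.7781 -10.6934 -11.773 ]
```

```bash
python3 -m handwheel '[[0.18,0,-0.12,0,0,0,1],[0.18,0,-0.12,0,0,0,-0.2],[0.18,0,-0.12,0,0,0,-1],[0.18,0,-0.12,0,0,0,-1],[0.18,0,-0.12,0,0,0,-1],[0.18,0,-0.12,0,0,0,-1]]' 40; python3 circ.py -8.78 0.1 1
python3 - <<'E'
from h import *
cv2.imwrite("pics/wrist4.png",get_image("wrist")[:,:,::-1])
E
```

```text
t: 9.2
ee_pos: [0.5471, -0.1496, 0.1569]
tool_rot: [-1.041, 0.34, -0.162]
ft_force: [-0.5, -0.4, 0.8]
width: 1.002
1 [-0.46 -0.    0.29]
angle,r,h (np.float64(-2.54565425404465), np.float64(0.055177752398263585), np.float64(0.04312350503684823)) ft [-0.4697 -0.4175  0.7644]
```

View pics/wrist4.png

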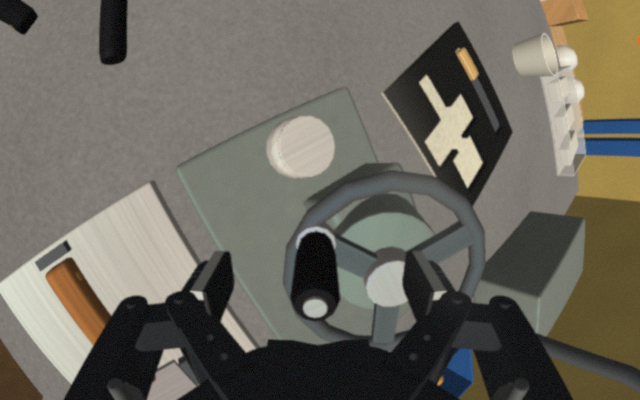

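The gripper is open around the handle, whose tip is at (316,308). I'll back out along the wheel's axis.

```bash
python3 -m handwheel '[[0,-3,0,0,0,0,-1],[0,-7,0,0,0,0,-1],[0,-10,0,0,0,0,-1],[0,-10,0,0,0,0,-1]]'; python3 - <<'E'
from h import *
p=pose2(M0,[-.045,-.105,.19])[0]; print(p,rows_to(p,Rdown(M0[2])))
E
```

```text
t: 9.65
ee_pos: [0.5522, -0.2023, 0.2473]
tool_rot: [-1.045, 0.335, -0.168]
ft_force: [0.1, 0.5, 0.3]
width: 1.0
[ 0.5569 -0.2959  0.19  ] [  4.2763   0.33   -10.1182  -0.5132  -0.4035  -0.098 ]
```

```bash
python3 -m handwheel '[[4.3,0.3,-10.1,-0.513,-0.404,-0.098,-1],[4.3,0.3,-10.1,-0.513,-0.404,-0.098,-1],[4.3,0.3,-10.1,-0.513,-0.404,-0.098,-1],[4.3,0.3,-10.1,-0.513,-0.404,-0.098,-1],[4.3,0.3,-10.1,-0.513,-0.404,-0.098,-1],[4.3,0.3,-10.1,-0.513,-0.404,-0.098,-1],[4.3,0.3,-10.1,-0.513,-0.404,-0.098,-1]]'; python3 - <<'E'
from h import *
s=observe(); print(s["joint_positions"])
p=pose2(M0,[-.045,-.105,.19])[0]; print(rows_to(p,Rdown(M0[2])))
w=cam("wrist"); np.save("w5.npy",w,allow_pickle=True)
cv2.imwrite("pics/wrist5.png",get_image("wrist")[:,:,::-1])
cv2.imwrite("pics/top5.png",cv2.resize(get_image("top")[120:225,300:440,::-1],None,fx=5,fy=5,interpolation=cv2.INTER_CUBIC))
for P in ([-.105,-.105,.07],[.01,-.105,.07],[.065,-.105,.055]): print(P,proj(pose2(M0,P),w))
E
```

```text
t: 10.35
ee_pos: [0.5548, -0.2924, 0.1857]
tool_rot: [-1.564, -0.044, 0.056]
ft_force: [-0.2, 0.4, -0.4]
width: 0.998
[-0.5048  0.5033  1.6626  0.0021  0.985  -2.1405]
[ 0.1823 -0.4357 -0.3541 -0.0064  0.0017 -0.0069]
[-0.105, -0.105, 0.07] [[313.0163 127.2876]]
[0.01, -0.105, 0.07] [[313.4277 258.9422]]
[0.065, -0.105, 0.055] [[313.7997 298.3647]]
```

View pics/wrist5.png

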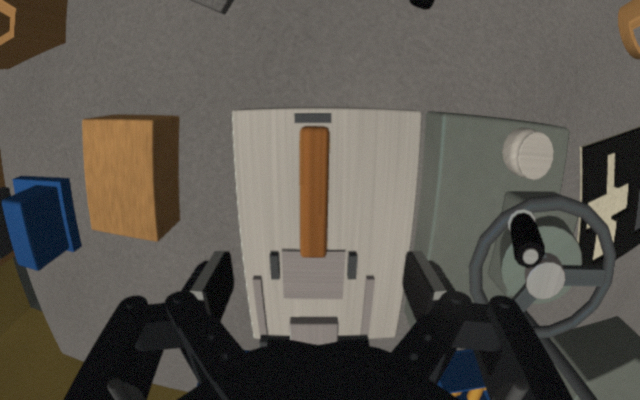

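View pics/top5.png

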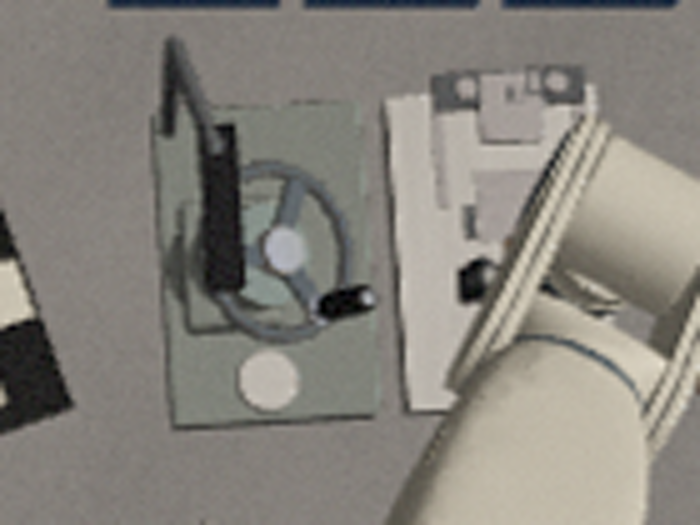

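The jaw front (315,318) now stands clear behind the blade's edge (313,298). The handle lies at column 314, rows 126–257, against a prediction of 127–259. I'll check the gap, then work out the descent.

```bash
python3 - <<'E'
from h import *
w=np.load("w5.npy",allow_pickle=True).item()
print("jaw top front pred at 20mm gap:",proj(pose2(M0,[[.085,-.13,.072],[.085,-.08,.072],[.085,-.105,.058]]),w))
p=pose2(M0,[-.025,-.105,.069])[0]; print(p,rows_to(p,Rdown(M0[2])))
a=cv2.imread("pics/wrist5.png")[235:345,240:390]; cv2.imwrite("pics/w5z.png",cv2.resize(a,None,fx=5,fy=5,interpolation=cv2.INTER_CUBIC))
E
```

```text
jaw top front pred at 20mm gap: [[288.9684 323.483 ]
 [338.704  323.5148]
 [313.8851 315.1143]]
[ 0.5769 -0.2946  0.069 ] [ 2.2439 11.6665 -0.3386 -0.0058  0.0009 -0.0064]
```

View pics/w5z.png

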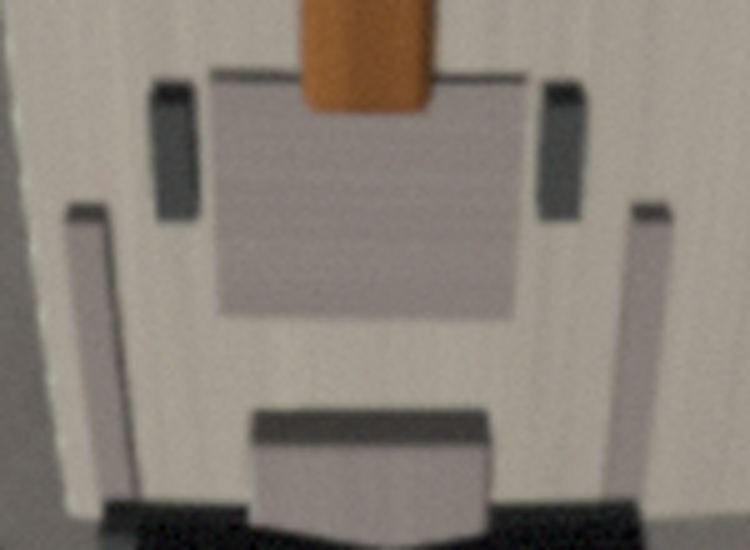

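The jaw's top front edge is at row 323.4. A 20 mm gap predicts 323.5, so the clamp is fully open. Now I'll descend on the scraper.

```bash
python3 -m handwheel '[[2.25,4,-0.32,-0.006,0,-0.006,-1],[2.25,8,-0.32,-0.006,0,-0.006,-1],[2.25,10,-0.32,-0.006,0,-0.006,-1],[2.25,11.2,-0.32,-0.006,0,-0.006,-1],[2.25,11.6,-0.32,-0.006,0,-0.006,-1],[2.25,11.6,-0.32,-0.006,0,-0.006,-1]]'; python3 - <<'E'
from h import *
s=observe(); print(s["ft_force"])
p=pose2(M0,[-.025,-.105,.069])[0]; print(p,rows_to(p,Rdown(M0[2])))
cv2.imwrite("pics/wrist6.png",get_image("wrist")[:,:,::-1])
E
```

```text
t: 11.05
ee_pos: [0.5772, -0.2949, 0.0701]
tool_rot: [-1.572, -0.05, 0.05]
ft_force: [-0.1, 0.6, 1.1]
width: 1.001
[-0.1215  0.6498  1.0551]
[ 0.5769 -0.2946  0.069 ] [-0.0295  0.1127  0.0237  0.0013  0.0013  0.0002]
```

View pics/wrist6.png

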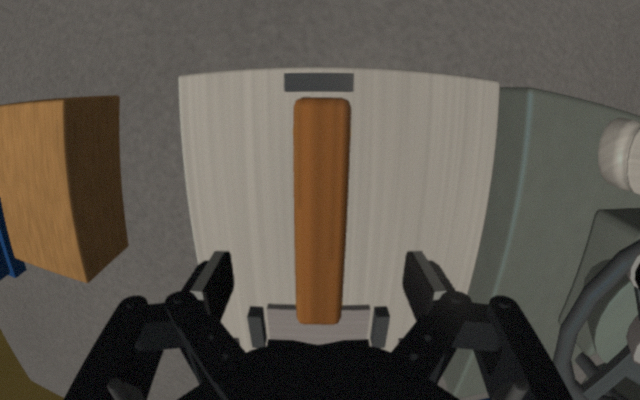

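```bash
python3 -m handwheel '[[0,0.05,0.1,0,0,0,1],[0,0.05,0.1,0,0,0,1],[0,0.05,0.1,0,0,0,1],[0,0.05,0.1,0,0,0,1],[0,0.05,0.1,0,0,0,1],[0,0.05,0.1,0,0,0,1],[0,0.05,0.1,0,0,0,1]]' 50; python3 - <<'E'
from h import *
s=observe(); print(s["width"],s["ft_force"],s["ee_pos"])
E
```

```text
t: 11.8
ee_pos: [0.5774, -0.2936, 0.0702]
tool_rot: [-1.572, -0.051, 0.049]
ft_force: [-0.3, -0.3, 6.3]
width: 0.268
0.26833974764170343 [-0.2764 -0.3068  6.2954] [ 0.5774 -0.2936  0.0702]
```

```bash
python3 -m handwheel '[[0,-0.5,0,0,0,0,1],[0,-2,0,0,0,0,1],[0,-5,0,0,0,0,1],[0,-9,0,0,0,0,1],[0,-13,0,0,0,0,1],[0,-13,0,0,0,0,1],[0,-13,0,0,0,0,1]]' 50; python3 - <<'E'
from h import *
s=observe(); print(s["width"],s["ft_force"],s["ft_torque"])
w=cam("wrist"); np.save("w7.npy",w,allow_pickle=True); np.save("s7.npy",np.r_[s["ee_pos"],s["tool_rot"]])
cv2.imwrite("pics/wrist7.png",get_image("wrist")[:,:,::-1])
cv2.imwrite("pics/scene7.png",get_image("scene")[150:330,180:420,::-1].repeat(3,0).repeat(3,1))
E
```

```text
t: 12.5
ee_pos: [0.5773, -0.2935, 0.2013]
tool_rot: [-1.573, -0.052, 0.048]
ft_force: [-0.3, 0.1, -1.6]
width: 0.27
0.26973532592800153 [-0.301   0.0508 -1.6088] [-0.0048  0.014   0.0371]
```

View pics/wrist7.png

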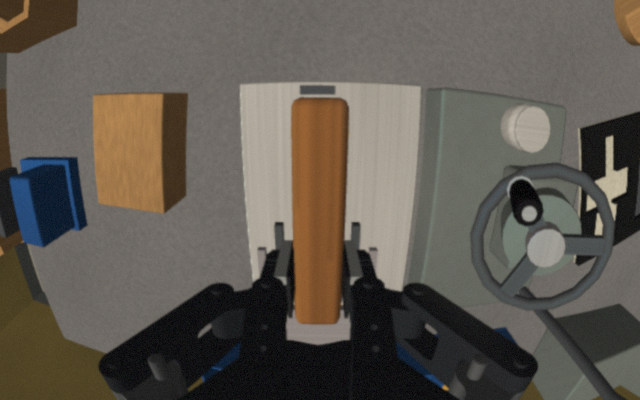

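View pics/scene7.png

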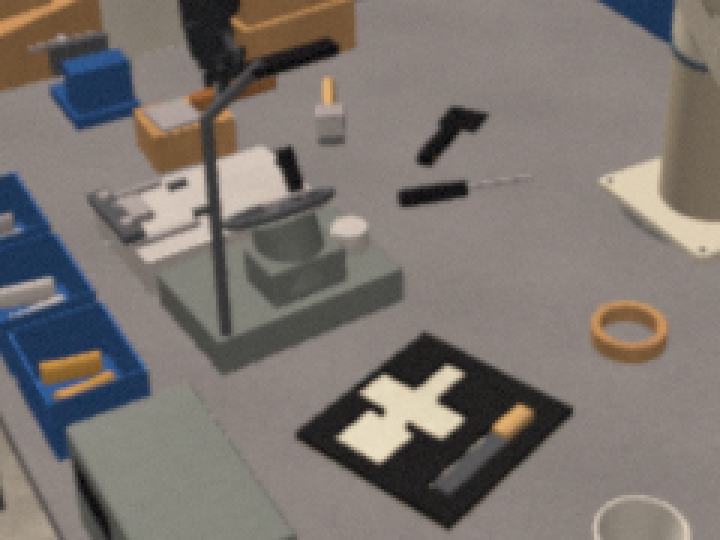

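The scraper is held level: its handle spans rows 98–324 at column about 319, the same as before the lift, and the weight reads about 1.6 N. The scene view shows the empty bed. Next I'll get the scraper's offset in the hand and plan the carry around the robot side.

```bash
python3 - <<'E'
from h import *
w=np.load("w7.npy",allow_pickle=True).item(); s=np.load("s7.npy"); Rt=R.from_rotvec(s[3:]).as_matrix()
g=lambda x,y,z: proj(s[:3]+Rt@np.array([x,y,z]),w)[0]
for y in (0,-.001):
  print([g(x,y,0).round(1) for x in (-.080,-.035+.0,.035)], g(.035,y,.012).round(1))
# edge rays: fit x offset,z offset,yaw
obs=[(-.085,-.012,(292,106)),(-.085,.012,(348,106)),(.030,-.012,(297,318)),(.030,.012,(339,318))]
img=cv2.imread("pics/wrist7.png")
cv2.imwrite("pics/w7z.png",cv2.resize(img[85:350,260:380],None,fx=2.2,fy=2.2,interpolation=cv2.INTER_CUBIC))
for q in ([.38,-.27,.2,.1],[.38,.05,.2,.3]): print(q,rows_to(q[:3],Rdown(q[3])))
E
```

```text
[array([318.8,  98. ]), array([318.8, 204.2]), array([318.6, 327.2])] [341. 327.]
[array([318.8,  98. ]), array([318.8, 205. ]), array([318.6, 328.5])] [341.1 328.2]
[0.38, -0.27, 0.2, 0.1] [-19.4183  -0.102    3.5261   0.0003  -0.036   -0.0016]
[0.38, 0.05, 0.2, 0.3] [-17.3709  -0.1163  35.4606   0.0002  -0.236   -0.0017]
```

View pics/w7z.png

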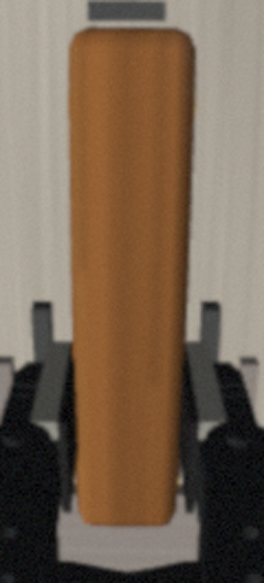

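```bash
python3 -m handwheel '[[-2,0,0.2,0,0,0,1],[-5,0,0.5,0,0,0,1],[-8,0,1,0,0,0,1],[-11,0,1.5,0,-0.02,0,1],[-14,0,2,0,-0.03,0,1],[-17,0,3,0,-0.04,0,1],[-19,0,5,0,-0.04,0,1],[-19,0,8,0,-0.06,0,1]]' 50 && python3 -m handwheel '[[0,0,4,0,-0.02,0,1],[0,0,8,0,-0.05,0,1],[0,0,12,0,-0.08,0,1],[0,0,16,0,-0.11,0,1],[0,0,20,0,-0.14,0,1],[0,0,24,0,-0.17,0,1],[0,0,28,0,-0.2,0,1],[0,0,29,0,-0.2,0,1]]' 50; python3 - <<'E'
from h import *
s=observe(); print(s["joint_positions"])
p=pose2(T0,[-.005-.06,-.038,.13])[0]; print(p,rows_to(p,Rdown(T0[2])))
E
```

```text
t: 13.4
ee_pos: [0.3788, -0.2248, 0.1978]
tool_rot: [-1.568, -0.092, 0.098]
ft_force: [0.2, 0.4, -1.1]
width: 0.269
t: 14.2
ee_pos: [0.3446, 0.0646, 0.198]
tool_rot: [-1.556, -0.255, 0.26]
ft_force: [0.4, -0.6, -0.8]
width: 0.266
[ 0.1522  0.0961  2.2369 -0.0012  0.8116 -1.7458]
[0.5026 0.1324 0.13  ] [17.162   6.7501  1.329   0.0003 -0.024  -0.0031]
```

```bash
python3 -m handwheel '[[3,0,0.3,0,0,0,1],[6.5,1,0.6,0,0,0,1],[10,2,0.9,0,-0.01,0,1],[13,3.5,1.2,0,-0.02,0,1],[15.5,5,1.3,0,-0.024,0,1],[17.1,6.5,1.3,0,-0.024,-0.003,1],[17.1,6.7,1.3,0,-0.024,-0.003,1],[17.1,6.7,1.3,0,-0.024,-0.003,1]]' 50;  python3 - <<'E'
from h import *
s=observe(); print(s["dq"])
w=cam("wrist"); np.save("w8.npy",w,allow_pickle=True); np.save("s8.npy",np.r_[s["ee_pos"],s["tool_rot"]])
cv2.imwrite("pics/wrist8.png",get_image("wrist")[:,:,::-1])
E
```

```text
t: 15.0
ee_pos: [0.5027, 0.1281, 0.1305]
tool_rot: [-1.555, -0.272, 0.274]
ft_force: [-0.1, 0.6, -0.8]
width: 0.266
[ 0.001  -0.033   0.0096  0.0004  0.0064 -0.0008]
```

View pics/wrist8.png

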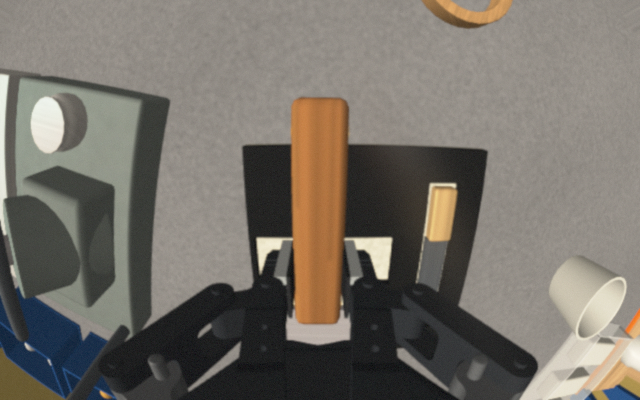

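```bash
python3 - <<'E'
import cv2
t=cv2.imread("pics/wrist8.png")
cv2.imwrite("pics/w8z.png",cv2.resize(t[135:300,235:500],None,fx=3,fy=3,interpolation=cv2.INTER_CUBIC))
E
```

```text
(no output)
```

View pics/w8z.png

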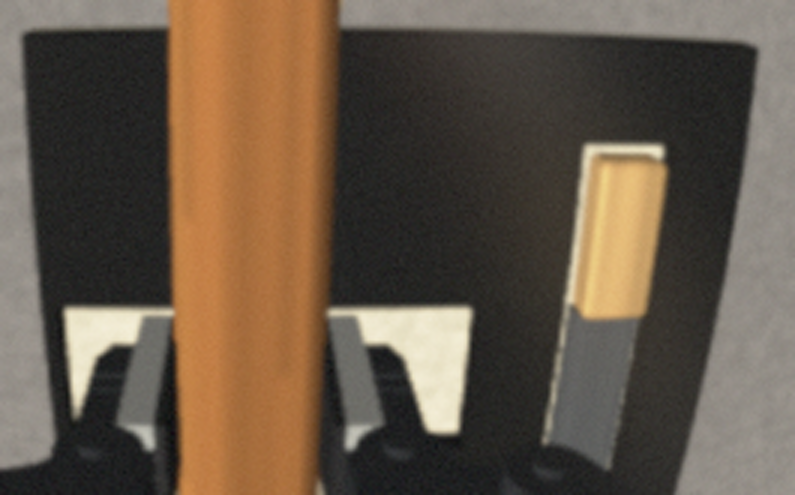

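```bash
cat > fit8.py <<'E'
from h import *
w=np.load("w8.npy",allow_pickle=True).item(); s=np.load("s8.npy")
z=lambda X:np.array([235,135])+(np.array(X)+.5)/3-.5
def f(q,fl=.004):
    P=lambda x,y,h:proj(pose2(q,[x,y,h]),w)[0]
    o=z([[24,32],[757,47],[65,308],[471,308]])
    r=[(P(-.11,-.105,0)-o[0])[1],(P(-.11,-.105,.014)-o[0])[0],(P(-.11,.105,0)-o[1])[1],(P(-.11,.105,.014)-o[1])[0],
       (P(-.03,-.1,.014)-o[2])[1],(P(-.03,-.1,fl)-o[2])[0],(P(-.03,.024,.014)-o[3])[1],(P(-.03,.024,fl)-o[3])[0]]
    return np.array(r)
for fl in (.004,.014):
  r=least_squares(lambda q:f(q,fl),T0); print(r.x,np.round(r.fun,1))
print(np.round(f(T0),1))
Rt=R.from_rotvec(s[3:]).as_matrix()
x=Rt[:,0]; print("tool heading",np.arctan2(x[1],x[0]), "tool y",Rt[:,1])
E
python3 fit8.py
```

```text
[0.552  0.1919 0.3421] [-0.7 -0.3 -0.6  0.5  0.5 -0.3  1.   0.2]
[0.5521 0.1919 0.3419] [-0.6 -0.3 -0.4  0.4  0.6 -2.4  1.1  2.5]
[-1.7 -2.6 -3.8 -0.9 -0.5 -1.6 -1.2 -0.8]
tool heading 0.3475751920604713 tool y [-0.0012 -0.0015 -1.    ]
```

```bash
sed -i 's/T0=np.array(\[.5505,.1905,.352\])/T0=np.array([.5518,.1918,.344])/' h.py; python3 - <<'E'
from h import *
p=pose2(T0,[-.004,-.038,.05])[0]; print(p,rows_to(p,Rdown(.349)))
E
```

```text
[0.5609 0.1547 0.05  ] [ 6.3575  8.1213  0.5266  0.0011 -0.0015 -0.0003]
```

```bash
python3 -m handwheel '[[2.5,0,0.2,0,0,0,1],[5,2,0.4,0,0,0,1],[6.35,4,0.5,0,0,0,1],[6.35,6,0.5,0,0,0,1],[6.35,7.5,0.5,0,0,0,1],[6.35,8.1,0.5,0,0,0,1],[6.35,8.1,0.5,0,0,0,1],[6.35,8.1,0.5,0,0,0,1]]' 50;  python3 - <<'E'
from h import *
s=observe(); print(s["dq"])
p=pose2(T0,[-.004,-.038,.05])[0]; print(p,rows_to(p,Rdown(.349)))
w=cam("wrist"); np.save("w9.npy",w,allow_pickle=True); np.save("s9.npy",np.r_[s["ee_pos"],s["tool_rot"]])
im=get_image("wrist")[:,:,::-1]
cv2.imwrite("pics/wrist9.png",im)
cv2.imwrite("pics/w9z.png",cv2.resize(im[60:350,190:450],None,fx=2,fy=2,interpolation=cv2.INTER_CUBIC))
print(proj(pose2(T0,[[-.089,-.054,.014],[-.089,-.022,.014],[-.03,-.054,.014],[-.03,-.022,.014]]),w))
E
```

```text
t: 15.85
ee_pos: [0.5627, 0.1551, 0.0519]
tool_rot: [-1.554, -0.276, 0.27]
ft_force: [-0.1, 0.7, -1.2]
width: 0.269
[-0.0006 -0.0067 -0.0073 -0.0008 -0.0008 -0.0006]
[0.5609 0.1547 0.05  ] [-0.1865  0.1852  0.0206  0.0014 -0.0012  0.0034]
[[288.5158  85.4334]
 [350.0728  85.7154]
 [290.0802 193.4736]
 [347.5444 193.7056]]
```

View pics/w9z.png

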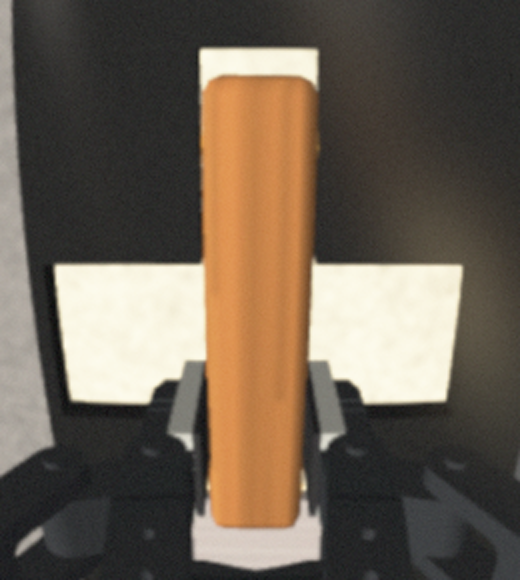

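```bash
python3 -m handwheel '[[-0.25,0.3,0.02,0,0,0.003,1],[-0.25,0.8,0.02,0,0,0.003,1],[-0.25,1.3,0.02,0,0,0.003,1],[-0.25,1.7,0.02,0,0,0.003,1],[-0.25,2.1,0.02,0,0,0.003,1],[-0.25,2.1,0.02,0,0,0.003,1]]' 50;  python3 - <<'E'
from h import *
s=observe(); print(s["ft_force"],s["ft_torque"])
p=pose2(T0,[-.004,-.038,.0242])[0]; print(p,rows_to(p,Rdown(.349)))
im=get_image("wrist")[:,:,::-1]
cv2.imwrite("pics/w10z.png",cv2.resize(im[60:350,190:450],None,fx=2,fy=2,interpolation=cv2.INTER_CUBIC))
E
```

```text
t: 16.5
ee_pos: [0.5597, 0.1544, 0.0293]
tool_rot: [-1.555, -0.272, 0.274]
ft_force: [0.5, -0.1, -1.1]
width: 0.265
[ 0.549  -0.1143 -1.1454] [ 0.0441 -0.0068  0.0686]
[0.5609 0.1547 0.0242] [ 0.1162  0.5102 -0.0143  0.0012 -0.001  -0.0016]
```

View pics/w10z.png

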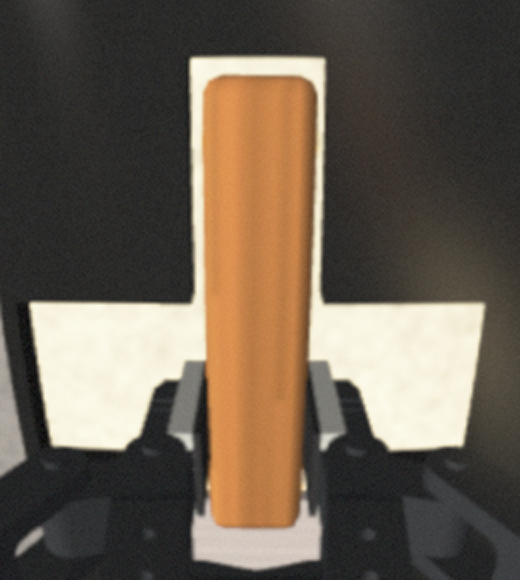

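It already sits inside the cut-out without contact: the end gap is about 4 mm, the side gaps about 2–3 mm, and the force is nil. Lowering the last 5 mm slowly.

```bash
python3 -m handwheel '[[0,0.2,-0.03,0,0,0,1],[0,0.35,-0.03,0,0,0,1],[0,0.45,-0.03,0,0,0,1],[0,0.45,-0.03,0,0,0,1]]' 50;  python3 - <<'E'
from h import *
s=observe(); print(s["ft_force"],s["ft_torque"])
E
```

```text
t: 16.95
ee_pos: [0.5602, 0.1542, 0.0255]
tool_rot: [-1.555, -0.273, 0.273]
ft_force: [-0.1, 0.4, -0.6]
width: 0.27
[-0.0706  0.3566 -0.5556] [-0.0074  0.019   0.0205]
```

```bash
python3 -m handwheel '[[0,0.07,0,0,0,0,1],[0,0.13,0,0,0,0,1],[0,0.13,0,0,0,0,1]]' 50;  python3 - <<'E'
from h import *
s=observe(); print(s["ft_force"],s["ft_torque"])
E
```

```text
t: 17.25
ee_pos: [0.5603, 0.1543, 0.0243]
tool_rot: [-1.555, -0.273, 0.273]
ft_force: [-0.0, 0.7, -1.4]
width: 0.264
[-0.0006  0.6629 -1.4029] [ 0.0546 -0.0014 -0.0188]
```

```bash
python3 -m handwheel '[[0,0.05,0,0,0,0,1],[0,0.05,0,0,0,0,1]]' 50; python3 -m handwheel '[[0,0.05,0,0,0,0,1],[0,0.05,0,0,0,0,1]]' 50;python3 -c "
from h import *
s=observe(); print(s['ft_force'],s['ft_torque'],s['ee_pos'])"
```

```text
t: 17.45
ee_pos: [0.5604, 0.1543, 0.0242]
tool_rot: [-1.555, -0.273, 0.273]
ft_force: [-1.1, -0.5, 4.4]
width: 0.267
t: 17.65
ee_pos: [0.5603, 0.1543, 0.0242]
tool_rot: [-1.555, -0.273, 0.273]
ft_force: [-4.1, -0.3, 11.3]
width: 0.267
[-4.1352 -0.3456 11.3341] [-0.1513  0.5347  0.0439] [0.5603 0.1543 0.0242]
```

```bash
python3 -m handwheel '[[0,-0.05,0,0,0,0,1],[0,-0.05,0,0,0,0,0.2],[0,-0.05,0,0,0,0,0],[0,-0.05,0,0,0,0,-0.2],[0,-0.05,0,0,0,0,-0.2],[0,-0.05,0,0,0,0,-0.2]]' 50;python3 - <<'E'
from h import *
s=observe(); print(s['ft_force'],s['width'],s['ee_pos'])
im=get_image("wrist")[:,:,::-1]
cv2.imwrite("pics/w11.png",im)
E
```

```text
t: 18.25
ee_pos: [0.5602, 0.1542, 0.0237]
tool_rot: [-1.555, -0.273, 0.273]
ft_force: [-0.3, 0.5, 0.1]
width: 0.604
[-0.2798  0.5227  0.0745] 0.6041715809654312 [0.5602 0.1542 0.0237]
```

View pics/w11.png

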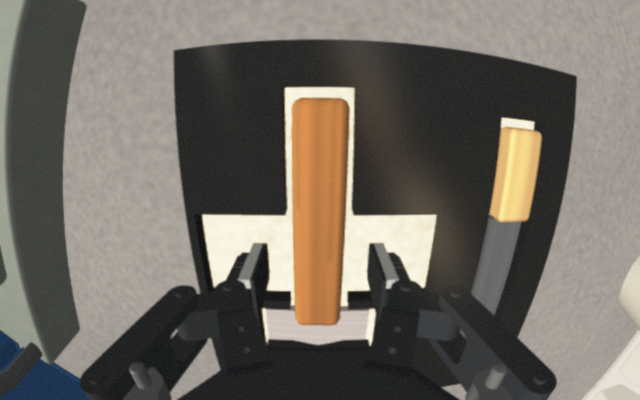

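The scraper lies in its cut-out, with its handle spanning rows 98–324 at column 320 and free of the pads. I'll lift straight up, back away and check.

```bash
python3 -m handwheel '[[0,-1,0,0,0,0,-0.2],[0,-3,0,0,0,0,-0.2],[0,-6,0,0,0,0,-0.2],[0,-10,0,0,0,0,-0.2],[-4,-13,0,0,0,0,-0.2],[-8,-15,0,0,0,0,-0.2],[-12,-16,0,0,0,0,-0.2],[-12,-16,0,0,0,0,-0.2]]' 50;python3 - <<'E'
from h import *
s=observe(); print(s['ft_force'],s['width'],s['ee_pos'],s["dq"])
w=cam("wrist"); np.save("w12.npy",w,allow_pickle=True)
cv2.imwrite("pics/w12.png",get_image("wrist")[:,:,::-1])
cv2.imwrite("pics/scene12.png",cv2.resize(get_image("scene")[150:350,180:420,::-1],None,fx=3,fy=3,interpolation=cv2.INTER_CUBIC))
E
```

```text
t: 19.1
ee_pos: [0.4429, 0.1122, 0.1852]
tool_rot: [-1.555, -0.271, 0.275]
ft_force: [0.2, -0.2, 0.7]
width: 0.6
[ 0.228  -0.1715  0.6517] 0.6001840067395129 [0.4429 0.1122 0.1852] [ 0.0077  0.0658 -0.1001  0.0036 -0.0369  0.0088]
```

View pics/w12.png

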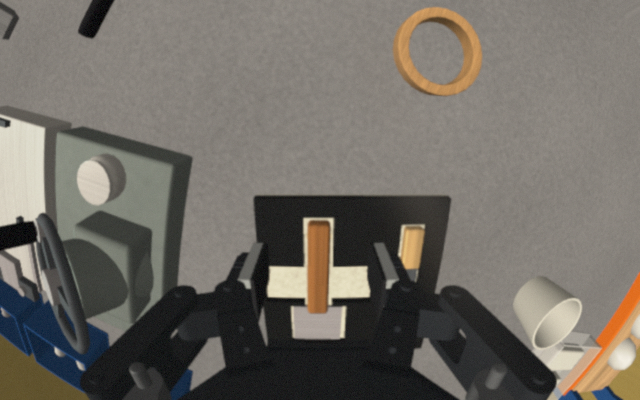

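View pics/scene12.png

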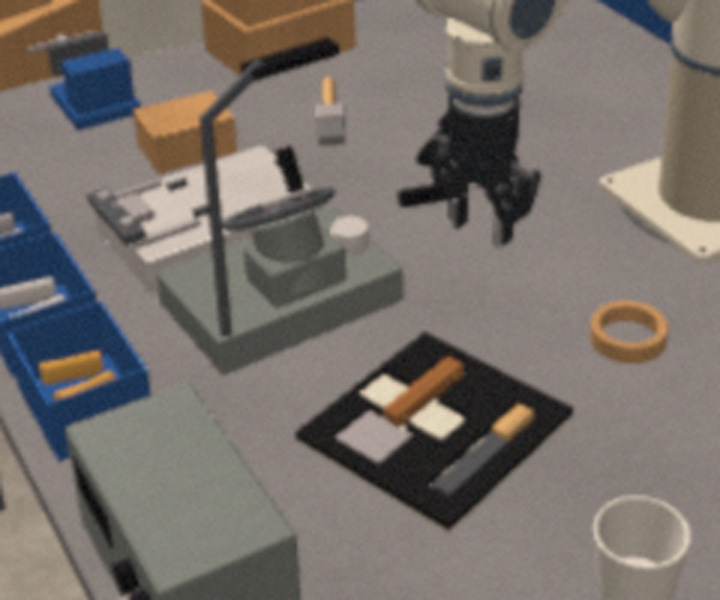

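```bash
python3 - <<'E'
import cv2
t=cv2.imread("pics/w12.png")
cv2.imwrite("pics/w12z.png",cv2.resize(t[205:350,250:450],None,fx=4,fy=4,interpolation=cv2.INTER_CUBIC))
E
```

```text
(no output)
```

View pics/w12z.png

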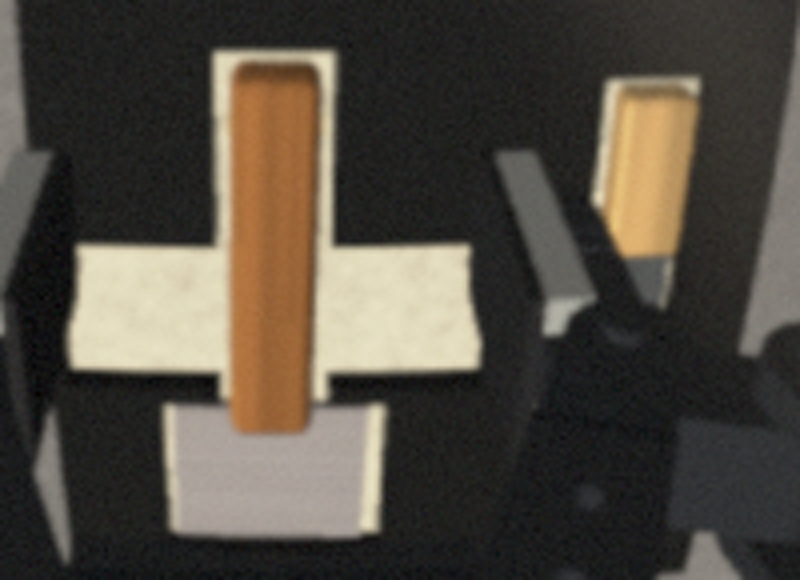

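```bash
python3 - <<'E'
from h import *
w=np.load("w12.npy",allow_pickle=True).item(); S=cam("scene")
P={"edge top":[.085,-.038,.009],"pocket far top":[.089,-.038,.014],"pocket far floor":[.089,-.038,.004],"handle end top":[-.085,-.038,.024],"handle blade end top":[.03,-.038,.024],"pocket near top":[-.089,-.038,.014],"blade near":[.03,-.06,.009],"notch far floor":[.02,-.07,.004],"notch near":[-.03,-.07,.014]}
for k,v in P.items():
  a=proj(pose2(T0,v),w)[0]; b=proj(pose2(T0,v),S)[0]; print(k,"zoom w12",(a-[250,205])*4,"zoom scene12",(b-[180,150])*3)
im=cv2.imread("pics/scene12.png")[330:490,300:500]; cv2.imwrite("pics/s12z.png",cv2.resize(im,None,fx=3.5,fy=3.5,interpolation=cv2.INTER_CUBIC))
E
```

```text
edge top zoom w12 [271.0828 532.9978] zoom scene12 [354.2546 450.3782]
pocket far top zoom w12 [271.0148 551.692 ] zoom scene12 [351.6132 448.9163]
pocket far floor zoom w12 [271.0689 531.222 ] zoom scene12 [351.8679 455.9409]
handle end top zoom w12 [273.2571  81.8932] zoom scene12 [453.7185 358.8757]
handle blade end top zoom w12 [271.6213 436.7705] zoom scene12 [387.7659 412.3321]
pocket near top zoom w12 [273.3261  52.43  ] zoom scene12 [455.8029 363.9438]
blade near zoom w12 [199.538  405.2214] zoom scene12 [372.6106 414.0794]
notch far floor zoom w12 [166.7794 369.2526] zoom scene12 [371.7881 408.8319]
notch near zoom w12 [157.564  247.3135] zoom scene12 [400.8577 378.7055]
```

View pics/s12z.png

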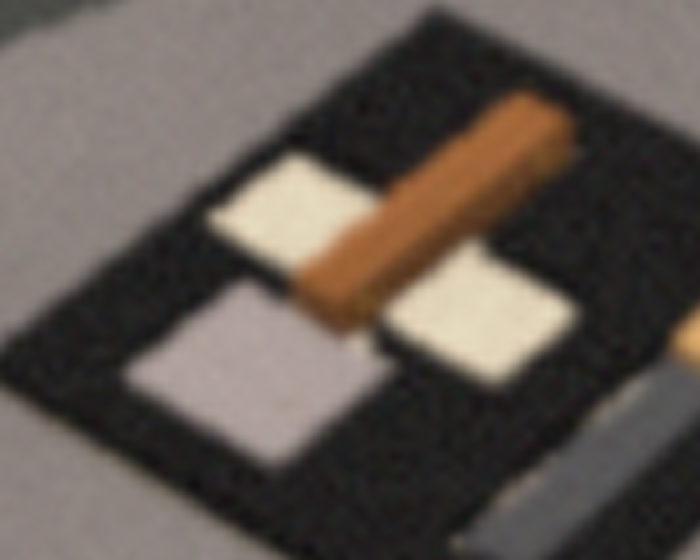

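The placing checks out: the blade's far edge is at zoom row 533 (predicted 533), and it lies flat below the tray's rim. The file, tin, tub and carton look unmoved, and the robot is clear of everything. Handing in.

```bash
python3 -m handwheel '[[0,0,0,0,0,0,-0.2],[0,0,0,0,0,0,-0.2]]'; python3 -c "
from workcell import *
print(hand_in())"
```

```text
t: 19.4
ee_pos: [0.4485, 0.1139, 0.1837]
tool_rot: [-1.555, -0.273, 0.273]
ft_force: [-0.1, 0.4, 0.1]
width: 0.601
the job is handed in; nothing more can be done
None
```

The scraper is lying flat in its cut-out in the shadow tray, the clamp is fully open, and I handed the job in at 19.4 s of the 72 s allowed. `hand_in()` gives no verdict, so the result rests on my own checks.

- **Handwheel:** I gripped the crank handle along the wheel's axis and turned it about 7.4 rad clockwise, until the force rose to about 34 N at the stop. I released it there before touching the scraper. The jaw's front edge then appeared in the image where a 20 mm gap predicts it (row 323.4 against 323.5).
- **Scraper:** I lifted it level and carried it round the robot side. It touched the tray floor with the tool at the expected height (24.2 mm), and I pressed no harder than 12 N before letting go.
- **Last checks:** The pictures show the blade and handle inside the cut-out, with the blade's edge on its predicted pixel row. The handle's inner end is about 1 mm off its prediction, and the side gaps beside the blade are slightly unequal, both well within the 4 mm play. No check failed.
- **Bystanders:** The file, tin, tub and carton look unmoved, judged by eye from the pictures. The gripper is clear of everything.

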